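# Clear the pliers off a bench supply's hood and turn its output to zero

### The job

Get the bench power supply ready for calibration. Somebody has left pliers lying on the clear hood over its output knob: lay them flat in the steel tool tray (do not drop them), then swing the hood right back until it stays open by itself, and turn the output knob anticlockwise to its end stop. Leave the hood open, and do not shift the other things on the desk.

Things in the scene. Friction and masses are not known exactly. Their poses are not given: they have to be found in the camera images.
- supply: fixed wedge-shaped grey bench power supply, 202 mm wide (y), 136 deep (x), 86 high. Origin: on the desk, 79 mm behind its front; its -x faces the robot. Its panel rises at 28 degrees away from the robot, from x = -75, z = 26 to x = 33, z = 83 mm: the normal leans 28 degrees from vertical towards -x. Knob and hood are centred at y = +30 mm; at its right two terminals, 18 mm high, not used.
- knob_grip (a point): point on the output knob's axis, 17 mm above the panel; in the supply's frame x = -21, y = 30, z = 74 mm. Black knob under the hood: round skirt 36 mm across (top 8 mm above the panel), on it a bar grip 34 mm long, 13 wide, 18 high (top 25 mm above the panel). Axes: z = panel normal, outwards; x = along the bar towards its white pointer line (turns with the knob).
- knob (a joint): angle of the output knob (rad): 0 = anticlockwise end stop (output zero), growing clockwise as seen from above the panel, up to 5.2. Light friction (0.03 N m); stays where it is left.
- hood (a joint): opening angle of the hood (rad): 0 = closed over the knob, 2.6 = swung right back against its stop. No latch, no spring: let go below about 1.9 it falls shut, beyond about 2.2 it stays open. It weighs 0.12 kg.
- hood_tab (a point): grip point of the hood's black pull tab (28 mm long, 14 wide along y, 12 thick), in the middle of the hood's front edge, level with its top. Closed: 25 mm above the panel, 100 mm down the slope from the hinge line and 6 mm below it (along z); the hood's front wall is 16 mm behind. Axes move with the hood: x from tab to hinge, y along the hinge, z out of the hood's top face.
- hood_hinge (a point): middle of the hinge line, in the supply's frame x = 13, y = 30, z = 108 mm; axes as hood_tab. The hood turns about y, front edge up and back. Clear box without bottom: top plate 84 mm (down the slope) x 120 (y) x 3, its upper face level with the hinge line, walls 26 mm deep. Two rubber bumpers, 10 mm across, 6 high, stand on the top 77 mm from the hinge, 50 mm either side of the middle.
- pliers: long-nose pliers, red handles, 151 mm long (own y: jaws at -y, handles at +y), 44 wide (x), 9 thick (z), 0.11 kg. Origin: centre of the underside. From y = -17 to +29 mm the body is solid and up to 42 mm wide: grip there; the jaws are 16 mm wide. At the start they lie on the closed hood's sloping top, across the slope.
- tool_tray: open shallow steel tool tray, loose, 0.5 kg, empty, 115 mm (x) x 200 mm (y, long side) x 24 mm high over the rolled rim, walls 3 mm, floor 3 mm thick. Origin: centre of its underside; z up.
- small_jar: brown jar with a white screw lid, 45 mm across, 52 mm high, a bystander; origin centre of the underside
- white_box: plain white carton, 91 x 121 x 63 mm, a bystander; origin centre of the underside
- ball_pen: black ball pen, 134 mm long (y), 9 mm thick, lying on the desk near the supply, a bystander; origin centre of the underside

How it is judged:
By the outcome, as a careful person would: the job done as asked, in the order asked, and still so for the second after the job is handed in, with the robot touching nothing.
It also fails if it takes over 67 s, if anything falls off the work surface, if the arm or the gripper's body presses on something with over 40 N, if the wrist force passes 120 N, or if a joint passes its speed limit or range.

### The arm

A 6-joint arm with a two-finger parallel gripper is mounted at the origin on the work surface; the furniture and walls round the work are solid. World frame = base frame: x ahead of the robot, y to its left, z up, the work surface at z = 0. Lengths are in m, angles in rad, forces in N, time in s.
With the tool pointing down it reaches from about 0.325 to 0.85 m from the base axis. Payload 4.4 kg.
Tool frame: the origin (TCP) lies on the centre line of the jaws, within the pads' length; the fingertips stand 14 mm ahead of it and the grasp point (between the pads) lies 5 mm behind it; z points along the fingers, y is the line along which they close (so a half turn about z gives the same grasp; the last joint's range is limited). The gripper opens to 94 mm and grips with 3 to 60 N. Pads are 16 mm wide; open, the fingers measure 119 mm over their backs; the gripper's body (75 mm by 177 mm) begins 78 mm behind the grasp point.
Start: joints at [-1.413, 0.207, 1.542, -0, 1.393, -0.15], TCP at [0.174, -0.548, 0.194] pointing down, gripper open.
Joint ranges: [-2.73, 2.73], [-0.86, 2.22], [0.23, 2.46], [-1.11, 4.25], [0.08, 2.63], [-2.82, 2.82]. Speed limits (rad/s): [2.79, 2.79, 3.14, 3.14, 3.14, 3.14].

### API

Orientations are given as a unit quaternion [x, y, z, w].
In Python, from station import state, imaging, arm gives the robot as it stands.
- The arm moves only by the tool jog_arm, never from a script. Its argument "targets" is a list of rows, each a list of 7 numbers: the shift along the tool's x, y, z in m, then the turn, a rotation vector about the tool's x, y, z in rad, then the finger opening in m, from 0 to 0.094. A call has 1 to 20 rows; each row shifts and turns the commanded pose from where the row before left it, along the tool's axes as they then stand; what a row does not reach is not made up. A row lasts 1/8 s, in which the tool goes at most 62.5 mm and 10.7 degrees, less where a joint would pass 70% of its speed; a pose out of reach is approached as far as the arm can. A call with a gripper value outside its range is refused whole. The fingers move at their own pace and stop on an object; the grip force is fixed at half the most. Time passes only in rows, so rows that do not move let the fingers close. It gives the time, the measured TCP pose, the force, the opening and the grip force at its end, in the units of the state.
- state(): the state, without advancing time (a new reading comes with each control period).
- imaging.get_image(name): name is "scene" or "top" or "wrist"; returns a dict with "image" (420x560x3 uint8, blue, green, red), "range_z" (420x560 float32, m along the optical axis (not along the pixel's ray), 0 where there is no reading), "mtx" (3x3 intrinsics, pixels), "k1" (the pictures are not rectified: a ray, as slopes to the right and down, at radius r is drawn at 1 + k1 r^2 times it, then the intrinsics apply), "position" and "attitude" of the camera in the world; the wrist camera has in their place "hand_eye" (4x4, takes a point from camera to tool coordinates, whose origin is the TCP and whose axes are the flange's). Camera axes: x right, y down, z forward; pixel columns grow to the right and rows downward; lengths in m; the calibration is good to about 2 mm. A picture is of the moment at which its call begins: read the wrist's pose just before it.
- arm.hand_in(): hands the job in; it is judged then, once.
The state is a dict: "t": time; "joint_pos": joint angles; "qvel": joint speeds; "tau": joint torques, N m; "ee_pos": TCP position; "eef_rot": TCP orientation; "force": force on the tool from outside, world axes, zero at the start; "torque": the same for the moment, N m; "gripper_width": opening from 0.0 (shut) to 1.0 (fully open); "grip_force": force on a finger pad.
Only numpy, scipy, OpenCV 4.12 (cv2) and the standard library are available. Lean on these libraries where they do the work, as an engineer would, in place of code of your own. Each camera call takes 0.05 s, during which the arm holds its last target. There are 200 camera calls.

## Working session

There is one attempt and no reset: what is moved stays moved. The work goes in short steps, Python scripts to look and compute and a tool call to move; the robot and the scene stay as the last step left them, time stands still between calls to the robot, and variables do not carry over. Pictures are saved under pics/ and viewed, at most 10 in all, crops included, and the job is handed in when it is done.

Besides the shell and the picture viewer there is one more tool, called after "Request:" as name([rows], argument=value, ...), one row to a line, values as JSON. jog_arm: Moves the arm, as the interface text tells. Its arguments: {"type":"object","properties":{"targets":{"type":"array","items":{"type":"array","items":{"type":"number"}}}},"required":["targets"]}

```bash
ls; mkdir -p pics
python3 - <<'E'
from station import state, imaging, arm
import cv2,numpy as np
print(state())
for n in ["scene","top"]:
    d=imaging.get_image(n); cv2.imwrite(f"pics/{n}0.png",d["image"]); np.savez(f"{n}0.npz",**d)
    print(n,d["mtx"],d["k1"],d["position"],d["attitude"])
d=imaging.get_image("wrist");print(d["hand_eye"],d["mtx"],d["k1"])
E
```

```text
pics
{'t': 0.0, 'joint_pos': array([-1.41348578e+00,  2.07429433e-01,  1.54293892e+00, -2.34926916e-06,
        1.39347665e+00, -1.50504926e-01]), 'qvel': array([-7.59358156e-04,  3.58287730e-05,  5.08351421e-05, -4.30709509e-05,
        2.03693097e-03, -1.67393328e-03]), 'tau': array([-1.28837041e-04, -3.70883417e+01, -2.81417620e+01,  6.97876839e-02,
        3.60879942e-02, -1.57305731e-04]), 'ee_pos': array([ 0.17406722, -0.54715503,  0.19279261]), 'eef_rot': array([ 9.88178907e-01,  1.53300947e-01, -4.98813174e-06, -1.12616567e-03]), 'force': array([-0.02449381, -0.30193399, -0.03507748]), 'torque': array([-0.06340965, -0.04345126, -0.02449091]), 'grip_force': 0.0, 'gripper_width': 0.9986583991253651}
scene [[382.97927342   0.         274.71973972]
 [  0.         382.97927342 210.65492478]
 [  0.           0.           1.        ]] -0.03799176969775967 [0.08353144 0.48480096 0.57291272] [-0.27776892  0.84163592 -0.43550857  0.15756173]
top [[468.74205202   0.         280.57511803]
 [  0.         468.74205202 212.32042336]
 [  0.           0.           1.        ]] 0.038759423930307686 [ 0.44387822 -0.06016553  0.94028418] [-0.70552848  0.70701544 -0.03931637  0.02851218]
[[-1.55949076e-04 -9.65386508e-01 -2.60823438e-01  7.57977977e-02]
 [ 9.99999905e-01 -4.44197737e-05 -4.33499427e-04  5.08936126e-04]
 [ 4.06908780e-04 -2.60823481e-01  9.65386423e-01 -1.91428715e-01]
 [ 0.00000000e+00  0.00000000e+00  0.00000000e+00  1.00000000e+00]] [[330.32400999   0.         278.46569747]
 [  0.         330.32400999 212.32006417]
 [  0.           0.           1.        ]] -0.015571833475803163
```

View pics/top0.png

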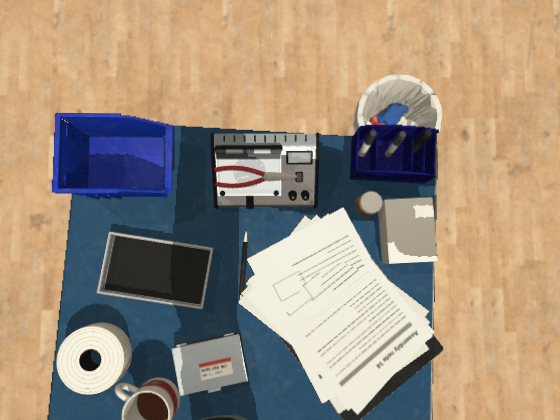

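View pics/scene0.png

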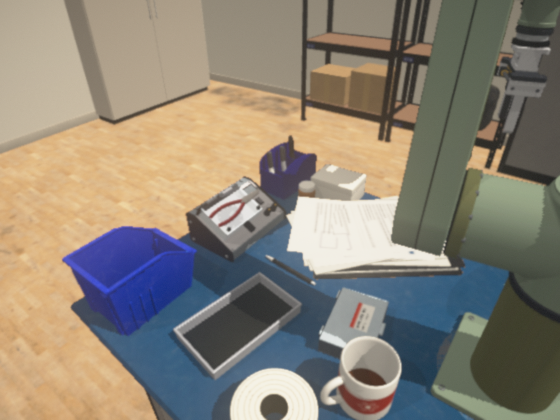

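The top view shows the supply at about (213–318, 133–208). The pliers are on the hood, with red handles at (215–265, 177) and jaws reaching (300, 177). The tab is at (250, 202), the tray centre at (156, 270), the pen at (244, 267), the jar at (369, 204) and the box at (408, 230). The scene view agrees.

```bash
cat > h.py <<'E'
import numpy as np,cv2
from scipy.spatial.transform import Rotation as R
def cam(d,ee=None):
    if "position" in d: return np.array(d["position"]),R.from_quat(d["attitude"]).as_matrix()
    H=d["hand_eye"];T=R.from_quat(ee[1]).as_matrix();return ee[0]+T@H[:3,3],T@H[:3,:3]
def rays(d,uv,ee=None):
    uv=np.atleast_2d(uv).astype(float);K=d["mtx"]
    s=(uv-K[:2,2])/[K[0,0],K[1,1]];q=s.copy()
    for _ in range(10): q=s/(1+float(d["k1"])*(q**2).sum(1,keepdims=True))
    p,M=cam(d,ee);return p,np.c_[q,np.ones(len(q))]@M.T
def onplane(d,uv,p0,n,ee=None):
    p,r=rays(d,uv,ee);return p+r*(((np.array(p0)-p)@n)/(r@n))[:,None]
def onz(d,uv,z,ee=None): return onplane(d,uv,[0,0,z],np.array([0,0,1.]),ee)
def depth(d,uv,ee=None):
    p,r=rays(d,uv,ee);uv=np.atleast_2d(uv).astype(int);return p+r*d["range_z"][uv[:,1],uv[:,0]][:,None]
def proj(d,P,ee=None):
    p,M=cam(d,ee);q=(np.atleast_2d(P)-p)@M;s=q[:,:2]/q[:,2:];s=s*(1+float(d["k1"])*(s**2).sum(1,keepdims=True));return s*[d["mtx"][0,0],d["mtx"][1,1]]+d["mtx"][:2,2]
E
python3 - <<'E'
from h import *
d=dict(np.load("top0.npz"));im=d["image"]
np.set_printoptions(precision=4,suppress=True)
v,u=np.mgrid[0:420,0:560];P=depth(d,np.c_[u.ravel(),v.ravel()]).reshape(420,560,3)
print("desk z",np.median(P[320:340,50:56,2]),P[220,200],P[220,80])
# tray: rim by height
m=((P[...,2]>.015)&(P[...,2]<.035)&(v>225)&(v<315)&(u>92)&(u<222)).astype(np.uint8)
c=max(cv2.findContours(m,0,2)[0],key=cv2.contourArea)
w=onz(d,c[:,0,:],.024)[:,:2]; r=cv2.minAreaRect((w*1000).astype(np.float32));print("tray",r)
# supply: height
m=((P[...,2]>.015)&(v>120)&(v<215)&(u>200)&(u<330)).astype(np.uint8)
for row in (140,150,160,180,195,205): 
  c=np.flatnonzero(m[row]);print(row,P[row,c[0]+1],P[row,c[-1]-1])
for col in (220,250,290,310):
  c=np.flatnonzero(m[:,col]);print(col,P[c[0]+1,col],P[c[-1]-1,col])
# pliers
hsv=cv2.cvtColor(im,cv2.COLOR_BGR2HSV)
m=(((hsv[...,0]<8)|(hsv[...,0]>172))&(hsv[...,1]>120)&(v>160)&(v<195)&(u>205)&(u<310))
print("red",u[m].min(),u[m].max(),v[m].min(),v[m].max(),np.median(P[m],0))
big=cv2.resize(im[125:215,205:325],None,fx=6,fy=6,interpolation=2);cv2.imwrite("pics/crop.png",big)
for uv in [(218,168),(218,186),(262,177),(280,177),(295,177),(250,203),(250,195),(240,185)]: print(uv,P[uv[1],uv[0]])
E
```

```text
desk z -0.7537799752581691 [ 0.5195  0.0877 -0.005 ] [0.5194 0.3225 0.0028]
tray ((421.3033447265625, 167.5895538330078), (204.83453369140625, 119.1331787109375), 80.69702911376953)
140 [0.6604 0.053  0.0875] [ 0.6613 -0.1415  0.0851]
150 [0.6431 0.0537 0.0813] [ 0.6433 -0.1417  0.0811]
160 [0.626  0.0527 0.0729] [ 0.6262 -0.1424  0.0725]
180 [0.5912 0.0529 0.0545] [ 0.5915 -0.142   0.0526]
195 [0.5644 0.0526 0.0389] [ 0.5642 -0.1429  0.0394]
205 [0.546  0.0535 0.0302] [ 0.5459 -0.1417  0.0286]
220 [0.671  0.0389 0.0832] [0.5466 0.0445 0.0244]
250 [ 0.6714 -0.0168  0.0823] [ 0.5391 -0.0159  0.057 ]
290 [ 0.6713 -0.0914  0.0829] [ 0.5462 -0.0928  0.0269]
310 [ 0.671  -0.1286  0.0844] [ 0.5483 -0.1322  0.0255]
red 214 263 166 186 [0.5953 0.0009 0.096 ]
(218, 168) [0.6053 0.0398 0.1017]
(218, 186) [0.5747 0.0413 0.0868]
(262, 177) [ 0.5899 -0.0395  0.0955]
(280, 177) [ 0.5902 -0.0724  0.0938]
(295, 177) [ 0.5901 -0.0998  0.0944]
(250, 203) [ 0.5461 -0.0162  0.0623]
(250, 195) [ 0.5601 -0.0166  0.0715]
(240, 185) [0.5761 0.0009 0.0893]
```

View pics/crop.png

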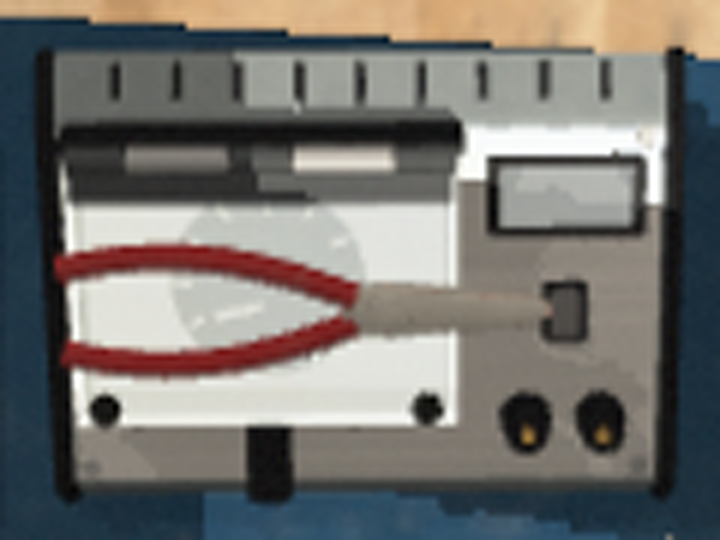

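The crop shows the hinge bar at crop row 130 and the bumpers at crop (105, 409) and (428, 408). The tab spans crop x 247–291 and y 428–502. The pliers' axis is at row ~308, from x 55 to 548, and is nearly parallel to the supply's width.

```bash
cat >> h.py <<'E'
T28=np.deg2rad(28);N=np.array([-np.sin(T28),0,np.cos(T28)]);S=np.array([np.cos(T28),0,np.sin(T28)])
def toolR(x,z): x,z=np.array(x,float),np.array(z,float);return np.c_[x,np.cross(z,x),z]
def plan(p,q,tp,tR,step=.05,rot=.17):
    "rows from pose p,q(quat) to tp,tR: equal steps, straight line"
    R0=R.from_quat(q);d=(R0.inv()*R.from_matrix(tR)).as_rotvec();L=np.array(tp)-p
    n=int(max(np.ceil(np.linalg.norm(L)/step),np.ceil(np.linalg.norm(d)/rot),1))
    for i in range(n):
        Ri=R0*R.from_rotvec(d*i/n);print(np.round(Ri.inv().apply(L/n),4).tolist()+np.round(d/n,4).tolist())
E
python3 - <<'E'
from h import *
np.set_printoptions(precision=4,suppress=True)
d=dict(np.load("top0.npz"))
c=lambda x,y:(205+(x+.5)/6-.5,125+(y+.5)/6-.5)
O=np.array([.614,-.046,0]);Hg=O+[.013,.030,.108]
for k in range(2):
  b=onplane(d,[c(105,409),c(428,408)],Hg+.006*N,N)
  t=onplane(d,[c(269,502),c(247,470),c(291,470)],Hg-.006*N,N)
  print("bumpers",b,"slope",(b-Hg)@S,"tab",t,(t-Hg)@S)
  O[0]+=((b-Hg)@S).mean()+.077; O[1]=b[:,1].mean()-.03;Hg=O+[.013,.030,.108];print("O",O)
print("panel sides",onz(d,[c(45,90),c(676,90)],.083))
pl=onplane(d,[c(57,265),c(62,355),c(355,308),c(548,308),c(300,263),c(300,350)],Hg+.006*N,N)
print("pliers",pl,(pl-Hg)@S)
s=dict(np.load("scene0.npz"))
cv2.imwrite("pics/scrop.png",cv2.resize(s["image"][165:265,180:300],None,fx=6,fy=6,interpolation=2))
P=Hg+np.array([-.077*S+.006*N+[0,.05,0],-.077*S+.006*N-[0,.05,0],-.1*S-.006*N]);print(proj(s,P),(proj(s,P)-[180,165])*6)
E
```

```text
bumpers [[ 0.563   0.0344  0.0808]
 [ 0.5633 -0.0649  0.0809]] slope [-0.0693 -0.069 ] tab [[ 0.5371 -0.0147  0.0534]
 [ 0.5467 -0.008   0.0585]
 [ 0.5467 -0.0218  0.0585]] [-0.105  -0.0941 -0.0941]
O [ 0.6219 -0.0453  0.    ]
bumpers [[ 0.5636  0.0348  0.0769]
 [ 0.5638 -0.0649  0.077 ]] slope [-0.0776 -0.0773] tab [[ 0.5375 -0.0145  0.0494]
 [ 0.5472 -0.0077  0.0546]
 [ 0.5472 -0.0216  0.0546]] [-0.1135 -0.1025 -0.1025]
O [ 0.6214 -0.0451  0.    ]
panel sides [[ 0.6623  0.0535  0.083 ]
 [ 0.6626 -0.1422  0.083 ]]
pliers [[ 0.6044  0.0472  0.0988]
 [ 0.5791  0.0472  0.0854]
 [ 0.5924 -0.0427  0.0925]
 [ 0.5924 -0.1015  0.0925]
 [ 0.605  -0.0261  0.0992]
 [ 0.5805 -0.0257  0.0861]] [-0.0308 -0.0595 -0.0444 -0.0444 -0.0301 -0.0579]
[[228.5431 228.666 ]
 [258.1737 207.0976]
 [249.5464 227.4813]] [[291.2585 381.9963]
 [469.0419 252.5855]
 [417.2785 374.888 ]]
```

View pics/scrop.png

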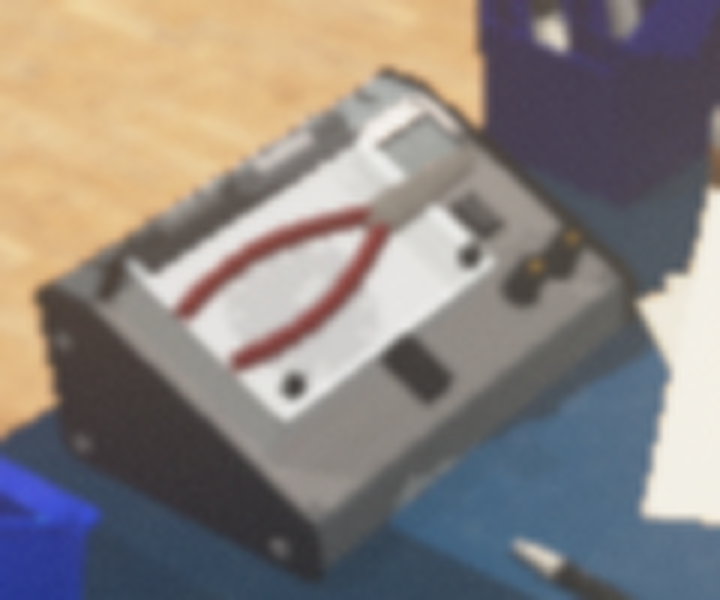

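In the scene crop the bumpers are at (292, 384) and (469, 255) and the tab at (418, 370). These match the predictions within ~1 px, so the supply pose (0.621, -0.045, yaw 0) is good. Next is the pliers grasp.

Run:
```python
from h import *
from station import state
s=state();p,q=s["ee_pos"],s["eef_rot"]
Rt=toolR([0,1,0],-N);g=np.array([.5951,-.025,.0871])+.0155*N
a=g+.09*N;print(g,a)
m=np.array([.36,-.30,.30]);R0=R.from_quat(q)
# mid orientation halfway
Rm=(R0*R.from_rotvec((R0.inv()*R.from_matrix(Rt)).as_rotvec()*.45))
plan(p,q,m,Rm.as_matrix());print();plan(m,Rm.as_quat(),a,Rt)
```

```text
[ 0.58782319 -0.025       0.10078569] [ 0.54557075 -0.025       0.18025097]
[0.036, -0.0257, -0.0152, -0.0272, 0.0197, -0.0795]
[0.0382, -0.0223, -0.0151, -0.0272, 0.0197, -0.0795]
[0.0402, -0.0188, -0.0149, -0.0272, 0.0197, -0.0795]
[0.0418, -0.0151, -0.0146, -0.0272, 0.0197, -0.0795]
[0.0431, -0.0113, -0.0141, -0.0272, 0.0197, -0.0795]
[0.0441, -0.0075, -0.0135, -0.0272, 0.0197, -0.0795]
[0.0448, -0.0036, -0.0128, -0.0272, 0.0197, -0.0795]

[0.0399, -0.008, 0.0169, -0.0291, 0.0211, -0.085]
[0.0401, -0.0051, 0.0175, -0.0291, 0.0211, -0.085]
[0.0401, -0.0022, 0.0183, -0.0291, 0.0211, -0.085]
[0.0397, 0.0006, 0.0191, -0.0291, 0.0211, -0.085]
[0.0392, 0.0034, 0.02, -0.0291, 0.0211, -0.085]
[0.0383, 0.0061, 0.0209, -0.0291, 0.0211, -0.085]
[0.0372, 0.0087, 0.0219, -0.0291, 0.0211, -0.085]
[0.0359, 0.0111, 0.023, -0.0291, 0.0211, -0.085]
```

Request:
jog_arm([
  [0.036, -0.026, -0.015, -0.027, 0.02, -0.08, 0.048],
  [0.038, -0.022, -0.015, -0.027, 0.02, -0.08, 0.048],
  [0.04, -0.019, -0.015, -0.027, 0.02, -0.08, 0.048],
  [0.042, -0.015, -0.015, -0.027, 0.02, -0.08, 0.048],
  [0.043, -0.011, -0.014, -0.027, 0.02, -0.08, 0.048],
  [0.044, -0.008, -0.014, -0.027, 0.02, -0.08, 0.048],
  [0.045, -0.004, -0.013, -0.027, 0.02, -0.08, 0.048],
  [0.04, -0.008, 0.017, -0.029, 0.021, -0.085, 0.048],
  [0.04, -0.005, 0.018, -0.029, 0.021, -0.085, 0.048],
  [0.04, -0.002, 0.018, -0.029, 0.021, -0.085, 0.048],
  [0.04, 0, 0.019, -0.029, 0.021, -0.085, 0.048],
  [0.039, 0.003, 0.02, -0.029, 0.021, -0.085, 0.048],
  [0.038, 0.006, 0.021, -0.029, 0.021, -0.085, 0.048],
  [0.037, 0.009, 0.022, -0.029, 0.021, -0.085, 0.048],
  [0.036, 0.011, 0.023, -0.029, 0.021, -0.085, 0.048],
  [0, 0, 0, 0, 0, 0, 0.048],
])

```text
t: 2.15
ee_pos: [0.5415, -0.022, 0.1785]
eef_rot: [0.684, 0.689, 0.17, 0.169]
force: [-0.9, -0.8, -0.5]
gripper_width: 0.509
grip_force: 0.0
```

```bash
cat > go.py <<'E'
import sys;from h import *
from station import state
s=state();p,q=s["ee_pos"],s["eef_rot"];np.set_printoptions(precision=4,suppress=True)
def show(): print(s["t"],p,R.from_quat(q).as_matrix().round(3).tolist(),"J",s["joint_pos"],"F",s["force"],s["torque"],"w",s["gripper_width"]*.094,s["grip_force"])
E
python3 - <<'E'
from go import *
from station import imaging
show();g=np.array([.5951,-.025,.0871])+.0155*N
plan(p,q,g+.02*N,toolR([0,1,0],-N))
d=imaging.get_image("wrist");cv2.imwrite("pics/w1.png",d["image"])
u=proj(d,[[.5951,-.1025,.0871]+.006*N,[.5951,.0485,.0871]+.006*N,[.5951,-.025,.0871]+.006*N],(p,q));print(u)
E
```

```text
2.15 [ 0.5415 -0.022   0.1785] [[-0.007, 0.885, 0.465], [1.0, 0.006, 0.004], [0.001, 0.465, -0.885]] J [-0.2924 -0.1785  2.0532  0.1915  0.8107 -0.3989] F [-0.8899 -0.774  -0.5058] [-0.055   0.1508  0.0094] w 0.0478632638571191 0.0
[-0.0016, 0.0024, 0.0352, -0.0023, -0.002, 0.0028]
[-0.0016, 0.0023, 0.0352, -0.0023, -0.002, 0.0028]
[[282.6468 289.318 ]
 [284.1502 129.5288]
 [283.3746 212.4358]]
```

View pics/w1.png

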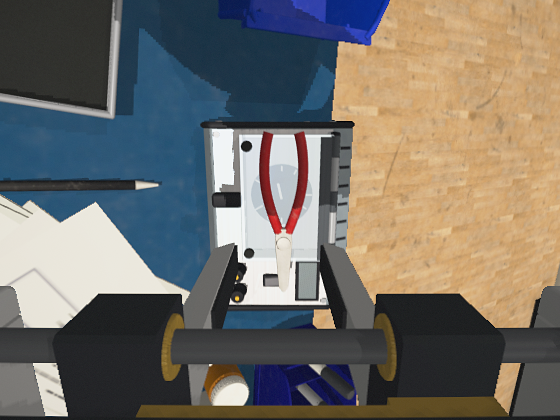

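In the wrist view the jaw tip is at (283, 289) and the handles end at (285, 132), both within 2 px of the prediction. I'll descend and grip.

Request:
jog_arm([
  [-0.0015, 0.0025, 0.035, -0.0025, -0.002, 0.003, 0.048],
  [-0.0015, 0.0025, 0.035, -0.0025, -0.002, 0.003, 0.048],
  [0, 0, 0.01, 0, 0, 0, 0.048],
  [0, 0, 0, 0, 0, 0, 0.048],
])

```text
t: 2.7
ee_pos: [0.5848, -0.0282, 0.1129]
eef_rot: [0.687, 0.684, 0.172, 0.173]
force: [-1.0, -0.3, 0.2]
gripper_width: 0.51
grip_force: 0.0
```

Run:
```python
from go import *
show();g=np.array([.5951,-.025,.0871])+.0155*N
plan(p,q,g,toolR([0,1,0],-N))
```

```text
2.7 [ 0.5848 -0.0282  0.1129] [[0.005, 0.881, 0.473], [1.0, -0.004, -0.003], [-0.001, 0.473, -0.881]] J [-0.2721  0.0202  2.0288  0.2135  0.625  -0.4109] F [-0.9941 -0.3423  0.1953] [-0.0388  0.1341  0.0093] w 0.047908913911879895 0.0
[0.0032, -0.0031, 0.0121, 0.0044, 0.0033, -0.004]
```

Request:
jog_arm([
  [0.0015, -0.0015, 0.008, 0, 0, 0, 0.048],
  [0, 0, 0, 0, 0, 0, 0.048],
  [0, 0, 0, 0, 0, 0, 0.048],
])

```text
t: 3.08
ee_pos: [0.5877, -0.026, 0.1058]
eef_rot: [0.687, 0.684, 0.172, 0.174]
force: [0.4, -0.1, 0.8]
gripper_width: 0.505
grip_force: 0.0
```

Run:
```python
from go import *
from station import imaging
show();g=np.array([.5951,-.025,.0871])+.0155*N
plan(p,q,g,toolR([0,1,0],-N))
for i in range(3): 
    imaging.get_image("wrist");s=state();print(s["ee_pos"],s["joint_pos"])
```

```text
3.075 [ 0.5877 -0.026   0.1058] [[0.004, 0.88, 0.475], [1.0, -0.003, -0.003], [-0.001, 0.475, -0.88]] J [-0.2656  0.0378  2.0293  0.2156  0.6047 -0.4104] F [ 0.3693 -0.128   0.7813] [-0.0729  0.1065 -0.0265] w 0.04749975994262362 0.0
[0.001, -0.0022, 0.0045, 0.0061, 0.0031, -0.0027]
[ 0.5877 -0.026   0.1058] [-0.2655  0.0378  2.0293  0.2156  0.6046 -0.4104]
[ 0.5877 -0.026   0.1057] [-0.2655  0.038   2.0293  0.2156  0.6046 -0.4105]
[ 0.5877 -0.026   0.1056] [-0.2655  0.0381  2.0293  0.2156  0.6046 -0.4104]
```

Request:
jog_arm([
  [0.001, -0.002, 0.004, 0, 0, 0, 0.048],
  [0, 0, 0, 0, 0, 0, 0.048],
  [0, 0, 0, 0, 0, 0, 0.0],
  [0, 0, 0, 0, 0, 0, 0.0],
  [0, 0, 0, 0, 0, 0, 0.0],
  [0, 0, 0, 0, 0, 0, 0.0],
])

```text
t: 3.98
ee_pos: [0.5877, -0.025, 0.1007]
eef_rot: [0.687, 0.684, 0.172, 0.174]
force: [0.2, 0.0, 0.4]
gripper_width: 0.121
grip_force: 0.0
```

Run:
```python
from go import *
show()
```

```text
3.975 [ 0.5877 -0.025   0.1007] [[0.004, 0.88, 0.474], [1.0, -0.003, -0.003], [-0.001, 0.474, -0.88]] J [-0.2633  0.0468  2.0323  0.2172  0.5932 -0.4109] F [0.2405 0.0456 0.3513] [-0.0335  0.109   0.003 ] w 0.01141996497587158 0.0
```

Run:
```python
from go import *
from station import imaging
d=imaging.get_image("wrist");s2=imaging.get_image("scene")
show()
a=d["image"][150:390,130:430];b=s2["image"][140:260,180:330]
cv2.imwrite("pics/w2.png",np.hstack([cv2.resize(a,(500,400)),cv2.resize(b,(300,240)).repeat(1,0) if 0 else cv2.copyMakeBorder(cv2.resize(b,(300,240)),0,160,0,0,0)]))
```

```text
3.975 [ 0.5877 -0.025   0.1007] [[0.004, 0.88, 0.474], [1.0, -0.003, -0.003], [-0.001, 0.474, -0.88]] J [-0.2633  0.0468  2.0323  0.2172  0.5932 -0.4109] F [0.2405 0.0456 0.3513] [-0.0335  0.109   0.003 ] w 0.01141996497587158 0.0
```

View pics/w2.png

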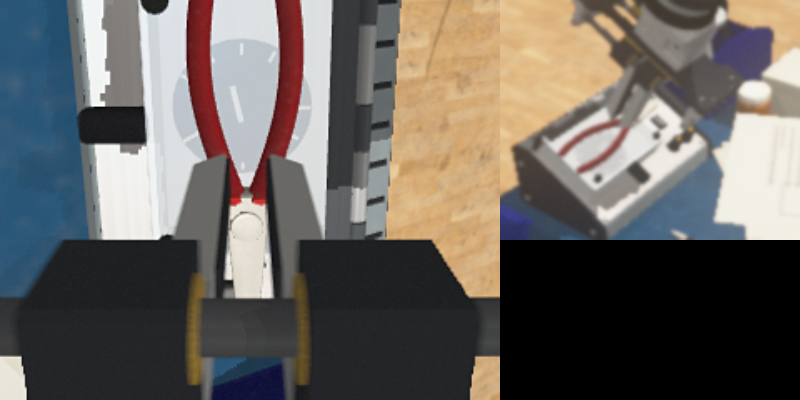

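The picture shows the closed-in fingers at crop (220, 160) and (280, 160), straddling the pliers near the red/grey boundary at row 200. They may still be closing, so I'll give them more rows.

Request:
jog_arm([
  [0, 0, 0, 0, 0, 0, 0.0],
  [0, 0, 0, 0, 0, 0, 0.0],
])

```text
t: 4.32
ee_pos: [0.5876, -0.025, 0.1007]
eef_rot: [0.687, 0.684, 0.172, 0.174]
force: [0.3, -1.2, 0.2]
gripper_width: 0.003
grip_force: 0.0
```

Run:
```python
from go import *
from station import imaging
d=imaging.get_image("wrist")
show()
Rm=R.from_quat(q).as_matrix()
print("tip centre px",proj(d,[p+Rm@[0,0,.014],p+Rm@[0,.006,.014],p,[.5951,-.025,.0871]+.009*N,[.5951,-.0427,.0871]+.006*N],(p,q)))
t=imaging.get_image("top");print(proj(t,[p+Rm@[0,0,.014]]));cv2.imwrite("pics/t2.png",np.hstack([cv2.resize(t["image"][130:220,205:325],(480,360),interpolation=2),cv2.resize(d["image"][150:350,180:380],(320,360))]))
```

```text
4.325 [ 0.5876 -0.025   0.1007] [[0.004, 0.88, 0.474], [1.0, -0.003, -0.003], [-0.001, 0.474, -0.88]] J [-0.2632  0.0468  2.0324  0.2172  0.5933 -0.411 ] F [ 0.3404 -1.2388  0.1604] [ 0.0098  0.1072 -0.0204] w 0.00032702779582239976 0.0
tip centre px [[277.8239 241.443 ]
 [286.921  241.4392]
 [277.7846 249.2679]
 [278.0637 245.521 ]
 [278.141  269.0041]]
[[254.1899 175.3048]]
```

View pics/t2.png

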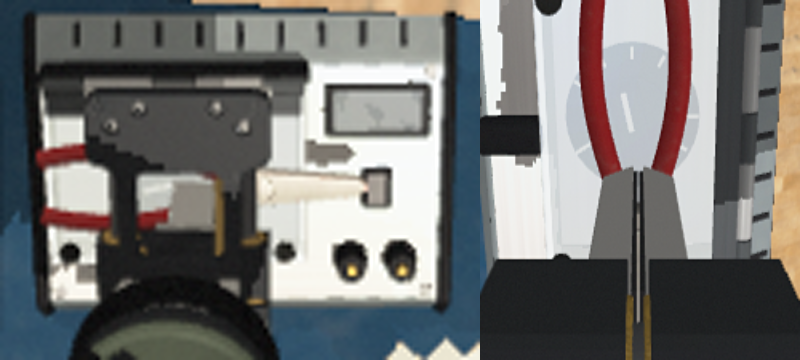

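The fingers are fully closed, with their tips at about row 243. The pliers haven't moved, so the tips must be above them. I'll check with depth.

Run:
```python
from go import *
from station import imaging
d=imaging.get_image("wrist")
Rm=R.from_quat(q).as_matrix();Hg=np.array([.6344,-.0151,.108])
hsv=cv2.cvtColor(d["image"],cv2.COLOR_BGR2HSV)
red=((hsv[...,0]<8)|(hsv[...,0]>172))&(hsv[...,1]>140)
for v in (170,190,210,225,235,240):
    u=np.flatnonzero(red[v,220:340])+220
    if len(u):
        P=depth(d,np.c_[u,u*0+v],(p,q));h=(P-Hg)@N;print(v,u.min(),u.max(),"h",np.median(h),"y",P[:,1].mean(),"slope",((P-Hg)@S).min(),((P-Hg)@S).max())
uv=[(265,y) for y in range(240,262,3)]+[(290,y) for y in range(240,262,3)]
P=depth(d,uv,(p,q));print("fingers in tool",np.c_[np.array(uv),(P-p)@Rm, (P-Hg)@N])
for uv in [(278,150),(240,200),(278,215),(240,160)]: P=depth(d,[uv],(p,q))[0];print(uv,P,(P-Hg)@N)
```

```text
170 242 311 h 0.008949385372717666 y 0.023224714519610532 slope -0.06617600172804985 -0.024415826314048882
190 243 311 h 0.009348513053307193 y 0.01108653940893157 slope -0.0658752429480366 -0.024194744427105362
210 245 309 h 0.00911172453559875 y 0.0002574332533224113 slope -0.06510019033989403 -0.02501713062573676
225 249 306 h 0.009161451155965896 y -0.011284558945014225 slope -0.062725888859503 -0.0268405997862915
235 252 303 h 0.009064509369194515 y -0.017906497528319756 slope -0.06096950033221332 -0.02867506132272391
240 253 301 h 0.008880582545595 y -0.021289051814795457 slope -0.060553120718861944 -0.029931365602050463
fingers in tool [[265.     240.       0.003   -0.0082   0.0085   0.0069]
 [265.     243.       0.0014  -0.0082   0.0073   0.0082]
 [265.     246.       0.009   -0.0071  -0.018    0.0334]
 [265.     249.       0.0093  -0.0069  -0.0233   0.0387]
 [265.     252.       0.0088  -0.0068  -0.0263   0.0418]
 [265.     255.       0.0089  -0.0066  -0.0308   0.0462]
 [265.     258.       0.0086  -0.0065  -0.0339   0.0493]
 [265.     261.       0.0095  -0.0062  -0.0398   0.0553]
 [290.     240.       0.0033   0.0078   0.0077   0.0078]
 [290.     243.       0.0016   0.0078   0.0067   0.0088]
 [290.     246.       0.0091   0.0069  -0.0181   0.0335]
 [290.     249.       0.0091   0.0067  -0.0227   0.0382]
 [290.     252.       0.0088   0.0066  -0.0263   0.0418]
 [290.     255.       0.0089   0.0064  -0.0307   0.0461]
 [290.     258.       0.009    0.0063  -0.035    0.0505]
 [290.     261.       0.0092   0.0061  -0.0392   0.0547]]
(278, 150) [0.5954 0.0343 0.087 ] -0.000246135372809939
(240, 200) [0.5733 0.003  0.0765] 0.0008439605028690805
(278, 215) [ 0.5943 -0.0069  0.0885] 0.001631130064463401
(240, 160) [0.5741 0.0284 0.0767] 0.000648528854976426
```

The depth shows the pliers' top 9 mm above the hood, as expected. The fingers' visible ends sit at tool z ≈ -16 mm, about 30 mm shorter than stated. I'll reopen and advance in small steps, watching the force.

Request:
jog_arm([
  [0, 0, 0, 0, 0, 0, 0.05],
  [0, 0, 0, 0, 0, 0, 0.05],
  [0, 0, 0, 0, 0, 0, 0.05],
  [0, 0, 0, 0, 0, 0, 0.05],
  [0, 0, 0, 0, 0, 0, 0.05],
  [0, 0, 0, 0, 0, 0, 0.05],
  [0, 0, 0.002, 0, 0, 0, 0.05],
  [0, 0, 0.002, 0, 0, 0, 0.05],
  [0, 0, 0, 0, 0, 0, 0.05],
])

```text
t: 5.6
ee_pos: [0.5894, -0.0249, 0.0968]
eef_rot: [0.687, 0.684, 0.172, 0.173]
force: [0.1, -0.3, -0.6]
gripper_width: 0.533
grip_force: 0.0
```

Run:
```python
from go import *
from station import imaging
show()
d=imaging.get_image("wrist");Rm=R.from_quat(q).as_matrix()
v,u=np.mgrid[215:300:1,210:345:1];P=depth(d,np.c_[u.ravel(),v.ravel()],(p,q));t=(P-p)@Rm
ok=(abs(t[:,0])<.02)&(t[:,2]>-.06)&(t[:,2]<.0)&(abs(t[:,1])>.02)
print("finger pts",ok.sum());
for a in (-1,1):
    m=ok&(t[:,1]*a>0);i=np.argsort(t[m][:,2])[-5:];print(np.c_[u.ravel()[m][i],v.ravel()[m][i],t[m][i]])
```

```text
5.6 [ 0.5894 -0.0249  0.0968] [[0.004, 0.881, 0.474], [1.0, -0.003, -0.003], [-0.001, 0.474, -0.881]] J [-0.262   0.0577  2.0306  0.219   0.5848 -0.4125] F [ 0.1208 -0.317  -0.6077] [ 0.0017  0.1423 -0.0411] w 0.05013689022707595 0.0
finger pts 2072
[[236.     268.      -0.0069  -0.0246  -0.0124]
 [233.     245.       0.0074  -0.0258  -0.0122]
 [236.     270.      -0.0083  -0.0246  -0.0121]
 [235.     245.       0.0073  -0.0247  -0.0119]
 [236.     269.      -0.0078  -0.0247  -0.0118]]
[[322.     252.       0.0031   0.0257  -0.0123]
 [322.     249.       0.005    0.0256  -0.0122]
 [321.     268.      -0.007    0.0255  -0.0122]
 [321.     269.      -0.0077   0.0255  -0.0122]
 [324.     245.       0.0072   0.0268  -0.0117]]
```

The finger end edges lie at tool z ≈ -12.5 mm, so I'll use that as the true tip offset. Advance 20 mm, then look at the force.

Request:
jog_arm([
  [0, 0, 0.004, 0, 0, 0, 0.05],
  [0, 0, 0.004, 0, 0, 0, 0.05],
  [0, 0, 0.004, 0, 0, 0, 0.05],
  [0, 0, 0.004, 0, 0, 0, 0.05],
  [0, 0, 0.003, 0, 0, 0, 0.05],
  [0, 0, 0.002, 0, 0, 0, 0.05],
  [0, 0, 0, 0, 0, 0, 0.05],
  [0, 0, 0, 0, 0, 0, 0.05],
])

```text
t: 6.65
ee_pos: [0.5995, -0.0251, 0.0788]
eef_rot: [0.687, 0.684, 0.172, 0.174]
force: [-0.3, 0.9, -0.4]
gripper_width: 0.53
grip_force: 0.0
```

Run:
```python
from go import *
show(); Hg=np.array([.6344,-.0151,.108]);print("tip h",(p-Hg)@N+.0125,(p-Hg)@S)
```

```text
6.65 [ 0.5995 -0.0251  0.0788] [[0.004, 0.88, 0.474], [1.0, -0.003, -0.003], [-0.001, 0.474, -0.88]] J [-0.2561  0.1115  2.0191  0.2294  0.5416 -0.4211] F [-0.2938  0.9465 -0.4249] [-0.0531  0.1325  0.0218] w 0.04986318510371315 0.0
tip h 0.003044081653326163 -0.04451291480000129
```

No contact, tips 3 mm above the hood. Close.

Request:
jog_arm([
  [0, 0, 0.001, 0, 0, 0, 0.05],
  [0, 0, 0, 0, 0, 0, 0.0],
  [0, 0, 0, 0, 0, 0, 0.0],
  [0, 0, 0, 0, 0, 0, 0.0],
  [0, 0, 0, 0, 0, 0, 0.0],
  [0, 0, 0, 0, 0, 0, 0.0],
])

```text
t: 7.4
ee_pos: [0.5997, -0.0249, 0.0776]
eef_rot: [0.687, 0.684, 0.172, 0.173]
force: [-1.4, 1.3, 0.7]
gripper_width: 0.33
grip_force: 28.4
```

Run:
```python
from go import *
show()
l=np.array([p[0]-.02,p[1],p[2]+.12]);print("lift");plan(p,q,l,toolR([0,1,0],-N))
yaw=np.deg2rad(-9.3);ty=np.array([-np.sin(yaw),np.cos(yaw),0]);Rt=toolR(ty,[0,0,-1])
tc=np.array([.4213,.1676,0])-.003*ty;print(tc);print("over");plan(l,R.from_matrix(toolR([0,1,0],-N)).as_quat(),tc+[0,0,.12],Rt)
```

```text
7.4 [ 0.5997 -0.0249  0.0776] [[0.004, 0.881, 0.474], [1.0, -0.003, -0.003], [-0.001, 0.474, -0.881]] J [-0.2557  0.1141  2.0188  0.23    0.54   -0.4216] F [-1.3972  1.3305  0.7183] [0.1052 0.2553 0.0885] w 0.030973708237516655 28.35737355540914
lift
[-0.0001, 0.0131, -0.0384, 0.0016, 0.0009, -0.001]
[-0.0, 0.013, -0.0384, 0.0016, 0.0009, -0.001]
[-0.0, 0.013, -0.0384, 0.0016, 0.0009, -0.001]
[0.4208 0.1646 0.    ]
over
[0.0316, -0.0295, -0.001, 0.0813, -0.0066, 0.0265]
[0.0308, -0.0303, 0.0012, 0.0813, -0.0066, 0.0265]
[0.03, -0.0309, 0.0035, 0.0813, -0.0066, 0.0265]
[0.0292, -0.0313, 0.0058, 0.0813, -0.0066, 0.0265]
[0.0284, -0.0315, 0.0082, 0.0813, -0.0066, 0.0265]
[0.0276, -0.0315, 0.0106, 0.0813, -0.0066, 0.0265]
```

Gripped at 31 mm with 28 N. Lifting off along the normal, then over the tray.

Request:
jog_arm([
  [0, 0, -0.006, 0, 0, 0, 0.0],
  [0, 0, -0.015, 0, 0, 0, 0.0],
  [0, 0.006, -0.03, 0.001, 0.001, -0.001, 0.0],
  [0, 0.012, -0.035, 0.001, 0, 0, 0.0],
  [0, 0.012, -0.035, 0.001, 0, 0, 0.0],
  [0.032, -0.03, -0.001, 0.08, -0.007, 0.027, 0.0],
  [0.031, -0.03, 0.001, 0.08, -0.007, 0.027, 0.0],
  [0.03, -0.031, 0.003, 0.08, -0.007, 0.027, 0.0],
  [0.029, -0.031, 0.006, 0.08, -0.007, 0.027, 0.0],
  [0.028, -0.031, 0.008, 0.08, -0.007, 0.027, 0.0],
  [0.028, -0.031, 0.01, 0.08, -0.007, 0.027, 0.0],
  [0, 0, 0, 0, 0, 0, 0.0],
  [0, 0, 0, 0, 0, 0, 0.0],
])

```text
t: 9.02
ee_pos: [0.4127, 0.165, 0.1214]
eef_rot: [0.764, 0.645, 0.003, 0.005]
force: [0.2, -0.2, -0.1]
gripper_width: 0.326
grip_force: 28.5
```

Run:
```python
from go import *
from station import imaging
show()
yaw=np.deg2rad(-9.3);ty=np.array([-np.sin(yaw),np.cos(yaw),0]);Rt=toolR(ty,[0,0,-1])
tc=np.array([.4213,.1676,0])-.003*ty
plan(p,q,tc+[0,0,.06],Rt)
# underside of the pliers: range in the wrist view on red
d=imaging.get_image("wrist");hsv=cv2.cvtColor(d["image"],cv2.COLOR_BGR2HSV)
red=((hsv[...,0]<8)|(hsv[...,0]>172))&(hsv[...,1]>140)
v,u=np.nonzero(red);P=depth(d,np.c_[u,v],(p,q));t=(P-p)@R.from_quat(q).as_matrix()
m=(abs(t[:,2])<.04)&(abs(t[:,1])<.04);t=t[m];P=P[m]
for a in np.arange(0,.08,.015): k=(t[:,0]>a)&(t[:,0]<a+.015);print(a,k.sum(),np.median(t[k],0) if k.any() else 0,np.median(P[k][:,2]) if k.any() else 0)
cv2.imwrite("pics/w3.png",d["image"])
```

```text
9.025 [0.4127 0.165  0.1214] [[0.167, 0.986, 0.011], [0.986, -0.167, -0.003], [-0.001, 0.012, -1.0]] J [ 0.1896 -0.0054  1.9336 -0.0059  1.2028  0.3597] F [ 0.2114 -0.2221 -0.0801] [-0.0269 -0.0639  0.0186] w 0.030603588357257155 28.519604449829785
[0.0006, 0.0037, 0.0308, 0.0059, 0.0008, -0.0028]
[0.0005, 0.0039, 0.0307, 0.0059, 0.0008, -0.0028]
0.0 776 [ 0.0079  0.0073 -0.0196] 0.14108830405658157
0.015 850 [ 0.0226  0.0108 -0.0198] 0.14123699561242142
0.03 887 [ 0.0376  0.0128 -0.0201] 0.14143700182932448
0.045 965 [ 0.0525  0.0114 -0.0203] 0.14167663322717616
0.06 815 [ 0.0657 -0.0093 -0.0204] 0.14171003762359227
0.075 0 0 0
```

View pics/w3.png

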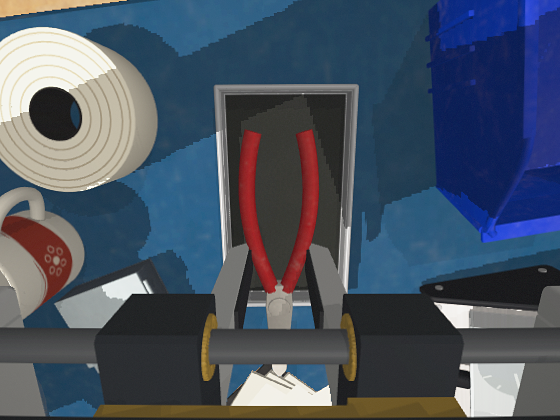

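In the wrist view the pliers hang level over the tray, handles at (254–308, 132), with the underside ~11 mm behind the reported TCP. Lowering.

Request:
jog_arm([
  [0.001, 0.004, 0.03, 0.006, 0.001, -0.003, 0.0],
  [0.001, 0.004, 0.03, 0.006, 0.001, -0.003, 0.0],
  [0, 0, 0.025, 0, 0, 0, 0.0],
  [0, 0, 0.02, 0, 0, 0, 0.0],
  [0, 0, 0.01, 0, 0, 0, 0.0],
  [0, 0, 0.005, 0, 0, 0, 0.0],
  [0, 0, 0, 0, 0, 0, 0.0],
  [0, 0, 0, 0, 0, 0, 0.0],
])

```text
t: 10.07
ee_pos: [0.4214, 0.1661, 0.0019]
eef_rot: [0.762, 0.647, 0.0, -0.001]
force: [-0.1, 0.4, -0.8]
gripper_width: 0.327
grip_force: 28.5
```

Run:
```python
from go import *
from station import imaging
show()
```

```text
10.075 [0.4214 0.1661 0.0019] [[0.162, 0.987, -0.0], [0.987, -0.162, 0.001], [0.001, -0.0, -1.0]] J [0.1831 0.2168 1.9882 0.0015 0.9366 0.3445] F [-0.0768  0.4262 -0.8206] [-0.072  -0.1031  0.0058] w 0.030711772897402064 28.519223590556066
```

Underside is ~10 mm above the floor. Creeping down.

Request:
jog_arm([
  [0, 0, 0.004, 0, 0, 0, 0.0],
  [0, 0, 0.003, 0, 0, 0, 0.0],
  [0, 0, 0.001, 0, 0, 0, 0.0],
  [0, 0, 0, 0, 0, 0, 0.0],
  [0, 0, 0, 0, 0, 0, 0.0],
])

```text
t: 10.7
ee_pos: [0.4206, 0.1661, -0.0068]
eef_rot: [0.762, 0.647, -0.0, -0.001]
force: [0.2, 0.0, -0.6]
gripper_width: 0.326
grip_force: 28.5
```

Request:
jog_arm([
  [0, 0, 0.001, 0, 0, 0, 0.0],
  [0, 0, 0, 0, 0, 0, 0.0],
  [0, 0, 0, 0, 0, 0, 0.0],
])

```text
t: 11.08
ee_pos: [0.4206, 0.166, -0.0078]
eef_rot: [0.762, 0.647, -0.0, -0.001]
force: [0.1, -0.5, -0.4]
gripper_width: 0.325
grip_force: 28.5
```

Request:
jog_arm([
  [0, 0, 0.001, 0, 0, 0, 0.0],
  [0, 0, 0, 0, 0, 0, 0.0],
  [0, 0, 0, 0, 0, 0, 0.0],
])

```text
t: 11.45
ee_pos: [0.4207, 0.1661, -0.008]
eef_rot: [0.762, 0.648, -0.001, -0.001]
force: [-2.0, -1.0, 7.3]
gripper_width: 0.328
grip_force: 28.7
```

Contact at 7 N. Releasing and lifting.

Request:
jog_arm([
  [0, 0, -0.0005, 0, 0, 0, 0.04],
  [0, 0, 0, 0, 0, 0, 0.05],
  [0, 0, 0, 0, 0, 0, 0.05],
  [0, 0, 0, 0, 0, 0, 0.05],
  [0, 0, -0.005, 0, 0, 0, 0.05],
  [0, 0, -0.03, 0, 0, 0, 0.05],
  [0, 0, -0.05, 0, 0, 0, 0.04],
  [0, 0, -0.05, 0, 0, 0, 0.04],
  [0, 0, -0.04, 0, 0, 0, 0.04],
  [0, 0, 0, 0, 0, 0, 0.04],
  [0, 0, 0, 0, 0, 0, 0.04],
])

```text
t: 12.82
ee_pos: [0.4203, 0.1656, 0.1658]
eef_rot: [0.762, 0.647, -0.001, -0.001]
force: [0.2, 0.1, -0.5]
gripper_width: 0.428
grip_force: 0.0
```

```bash
cat > hood.py <<'E'
from h import *
Hg=np.array([.6344,-.0151,.108])
def pose(phi,tilt,back=0,adv=.0215):
    "TCP pose with the pads on the tab at hood angle phi; tilt of the tool from vertical"
    a=np.deg2rad(208)-phi;r=np.array([np.cos(a),0,np.sin(a)]);n=np.array([r[2],0,-r[0]])
    z=np.array([np.sin(tilt),0,-np.cos(tilt)]);x=np.array([np.cos(tilt),0,np.sin(tilt)])
    return Hg+.1*r-.006*n+(adv-back)*z,toolR(x,z)
E
python3 - <<'E'
from go import *
from hood import *
from station import imaging
show();t,Rt=pose(0,T28,.08);print(pose(0,T28));plan(p,q,t,Rt)
d=imaging.get_image("top");cv2.imwrite("pics/t3.png",d["image"][200:330,70:320])
hsv=cv2.cvtColor(d["image"],cv2.COLOR_BGR2HSV);red=((hsv[...,0]<8)|(hsv[...,0]>172))&(hsv[...,1]>120)
v,u=np.nonzero(red[225:315,90:225]);print("red",len(u),depth(d,np.c_[u+90,v+225]).mean(0) if len(u) else 0, depth(d,np.c_[u+90,v+225]).std(0) if len(u) else 0)
E
```

```text
12.825 [0.4203 0.1656 0.1658] [[0.162, 0.987, -0.003], [0.987, -0.162, 0.001], [0.0, -0.003, -1.0]] J [ 0.1825 -0.0324  1.8609  0.0012  1.3159  0.3446] F [ 0.1974  0.0944 -0.5147] [-0.0193 -0.0421 -0.007 ] w 0.040251722047245586 0.0
(array([ 0.559 , -0.0151,  0.0368]), array([[ 0.8829,  0.    ,  0.4695],
       [ 0.    , -1.    ,  0.    ],
       [ 0.4695,  0.    , -0.8829]]))
[-0.018, 0.0144, 0.0064, -0.0385, 0.0452, 0.1531]
[-0.0159, 0.0167, 0.0063, -0.0385, 0.0452, 0.1531]
[-0.0135, 0.0187, 0.0063, -0.0385, 0.0452, 0.1531]
[-0.0108, 0.0203, 0.0065, -0.0385, 0.0452, 0.1531]
[-0.0079, 0.0215, 0.0069, -0.0385, 0.0452, 0.1531]
[-0.0048, 0.0222, 0.0074, -0.0385, 0.0452, 0.1531]
[-0.0018, 0.0224, 0.0081, -0.0385, 0.0452, 0.1531]
[0.0013, 0.0221, 0.009, -0.0385, 0.0452, 0.1531]
[0.0042, 0.0213, 0.01, -0.0385, 0.0452, 0.1531]
red 351 [0.421  0.18   0.0182] [0.013  0.0252 0.0623]
```

Request:
jog_arm([
  [-0.018, 0.014, 0.006, -0.0385, 0.045, 0.153, 0.04],
  [-0.016, 0.017, 0.006, -0.0385, 0.045, 0.153, 0.04],
  [-0.0135, 0.019, 0.006, -0.0385, 0.045, 0.153, 0.04],
  [-0.011, 0.02, 0.0065, -0.0385, 0.045, 0.153, 0.04],
  [-0.008, 0.0215, 0.007, -0.0385, 0.045, 0.153, 0.04],
  [-0.005, 0.022, 0.0075, -0.0385, 0.045, 0.153, 0.04],
  [-0.002, 0.022, 0.008, -0.0385, 0.045, 0.153, 0.04],
  [0.001, 0.022, 0.009, -0.0385, 0.045, 0.153, 0.04],
  [0.004, 0.021, 0.01, -0.0385, 0.045, 0.153, 0.04],
  [0, 0, 0, 0, 0, 0, 0.04],
  [0, 0, 0, 0, 0, 0, 0.04],
])

```text
t: 14.25
ee_pos: [0.5198, -0.0141, 0.1079]
eef_rot: [0.971, 0.001, 0.241, 0.0]
force: [-0.1, 0.2, -0.2]
gripper_width: 0.426
grip_force: 0.0
```

Run:
```python
from go import *
from hood import *
show();t,Rt=pose(0,T28);plan(p,q,t,Rt,step=.03)
```

```text
14.25 [ 0.5198 -0.0141  0.1079] [[0.884, 0.003, 0.467], [0.003, -1.0, 0.001], [0.467, 0.001, -0.884]] J [-0.2855 -0.1223  2.1728  0.225   0.6339  1.1316] F [-0.119   0.1648 -0.2417] [ 0.0416  0.1556 -0.0015] w 0.04005335120207133 0.0
[0.0005, 0.0004, 0.0271, -0.0002, 0.0008, 0.001]
[0.0005, 0.0003, 0.0271, -0.0002, 0.0008, 0.001]
[0.0004, 0.0003, 0.0271, -0.0002, 0.0008, 0.001]
```

Request:
jog_arm([
  [0.0005, 0.0003, 0.027, 0, 0.001, 0.001, 0.04],
  [0.0005, 0.0003, 0.027, 0, 0.001, 0.001, 0.04],
  [0.0005, 0.0003, 0.017, 0, 0.001, 0.001, 0.04],
  [0, 0, 0.01, 0, 0, 0, 0.04],
  [0, 0, 0, 0, 0, 0, 0.03],
  [0, 0, 0, 0, 0, 0, 0.0],
  [0, 0, 0, 0, 0, 0, 0.0],
  [0, 0, 0, 0, 0, 0, 0.0],
  [0, 0, 0, 0, 0, 0, 0.0],
])

```text
t: 15.38
ee_pos: [0.5604, -0.0149, 0.0389]
eef_rot: [0.97, -0.001, 0.244, -0.0]
force: [-0.4, 4.4, 3.6]
gripper_width: 0.141
grip_force: 30.0
```

Run:
```python
from go import *
from hood import *
show();print(pose(0,T28)[0])
print("err hood",(p-pose(0,T28)[0])@np.c_[S,N])
n=26;P0=p;Q=R.from_quat(q)
ph=np.linspace(0,2.5,n);tl=np.interp(ph,[0,1.2,2.5],[T28,0,-.1])
off=p-pose(0,T28)[0];
for i in range(1,n):
    a,b=pose(ph[i-1],tl[i-1]),pose(ph[i],tl[i])
    print(np.round(b[1].T*0+0 if 0 else a[1].T@(b[0]-a[0]),4).tolist()+np.round((R.from_matrix(a[1]).inv()*R.from_matrix(b[1])).as_rotvec(),3).tolist())
```

```text
15.375 [ 0.5604 -0.0149  0.0389] [[0.881, -0.001, 0.473], [-0.002, -1.0, 0.0], [0.473, -0.001, -0.881]] J [-0.259   0.1134  2.1293  0.2914  0.4364  1.0778] F [-0.4288  4.4375  3.6401] [ 0.9464 -0.0172  0.5455] w 0.013244615566943873 29.98063713312149
[ 0.559  -0.0151  0.0368]
err hood [0.0022 0.0012]
[-0.001, 0.0, -0.01, 0.0, -0.041, 0.0]
[-0.0004, 0.0, -0.01, 0.0, -0.041, 0.0]
[0.0002, 0.0, -0.01, 0.0, -0.041, 0.0]
[0.0008, 0.0, -0.0099, 0.0, -0.041, 0.0]
[0.0014, 0.0, -0.0098, 0.0, -0.041, 0.0]
[0.002, 0.0, -0.0096, 0.0, -0.041, 0.0]
[0.0025, 0.0, -0.0094, 0.0, -0.041, 0.0]
[0.0031, 0.0, -0.0092, 0.0, -0.041, 0.0]
[0.0036, 0.0, -0.009, 0.0, -0.041, 0.0]
[0.0041, 0.0, -0.0087, 0.0, -0.041, 0.0]
[0.0046, 0.0, -0.0084, 0.0, -0.041, 0.0]
[0.0051, 0.0, -0.008, 0.0, -0.041, 0.0]
[0.0063, 0.0, -0.0077, 0.0, -0.008, 0.0]
[0.007, 0.0, -0.007, 0.0, -0.008, 0.0]
[0.0076, 0.0, -0.0063, 0.0, -0.008, 0.0]
[0.0081, 0.0, -0.0056, 0.0, -0.008, 0.0]
[0.0086, 0.0, -0.0048, 0.0, -0.008, 0.0]
[0.009, 0.0, -0.004, 0.0, -0.008, 0.0]
[0.0094, 0.0, -0.0031, 0.0, -0.008, 0.0]
[0.0096, 0.0, -0.0022, 0.0, -0.008, 0.0]
[0.0098, 0.0, -0.0013, 0.0, -0.008, 0.0]
[0.0098, 0.0, -0.0004, 0.0, -0.008, 0.0]
[0.0098, 0.0, 0.0005, 0.0, -0.008, 0.0]
[0.0097, 0.0, 0.0015, 0.0, -0.008, 0.0]
[0.0096, 0.0, 0.0024, 0.0, -0.008, 0.0]
```

Tab gripped at 13 mm with 30 N. Swinging the first half.

Request:
jog_arm([
  [-0.001, 0, -0.01, 0, -0.041, 0, 0.0],
  [-0.0005, 0, -0.01, 0, -0.041, 0, 0.0],
  [0, 0, -0.01, 0, -0.041, 0, 0.0],
  [0.001, 0, -0.01, 0, -0.041, 0, 0.0],
  [0.0015, 0, -0.01, 0, -0.041, 0, 0.0],
  [0.002, 0, -0.0095, 0, -0.041, 0, 0.0],
  [0.0025, 0, -0.0095, 0, -0.041, 0, 0.0],
  [0.003, 0, -0.009, 0, -0.041, 0, 0.0],
  [0.0035, 0, -0.009, 0, -0.041, 0, 0.0],
  [0.004, 0, -0.0085, 0, -0.041, 0, 0.0],
  [0.0045, 0, -0.0085, 0, -0.041, 0, 0.0],
  [0.005, 0, -0.008, 0, -0.041, 0, 0.0],
])

```text
t: 16.88
ee_pos: [0.5543, -0.0148, 0.1469]
eef_rot: [1.0, -0.001, -0.002, -0.001]
force: [2.7, 3.2, -7.4]
gripper_width: 0.144
grip_force: 30.0
```

Run:
```python
from go import *
from hood import *
show();print(pose(1.2,0),pose(2.5,-.1)[0])
```

```text
16.875 [ 0.5543 -0.0148  0.1469] [[1.0, -0.002, -0.003], [-0.002, -1.0, 0.002], [-0.003, -0.002, -1.0]] J [-0.1839  0.2087  1.6401  0.0017  1.2963  1.3886] F [ 2.7477  3.2013 -7.3779] [ 0.4635 -0.3338  0.1306] w 0.013579517588043627 29.997912347316742
(array([ 0.5547, -0.0151,  0.1472]), array([[ 1.,  0.,  0.],
       [ 0., -1.,  0.],
       [ 0.,  0., -1.]])) [ 0.6695 -0.0151  0.1796]
```

On track with low forces. Second half.

Request:
jog_arm([
  [0.0065, 0, -0.0075, 0, -0.008, 0, 0.0],
  [0.007, 0, -0.007, 0, -0.008, 0, 0.0],
  [0.0075, 0, -0.0065, 0, -0.008, 0, 0.0],
  [0.008, 0, -0.0055, 0, -0.008, 0, 0.0],
  [0.0085, 0, -0.005, 0, -0.008, 0, 0.0],
  [0.009, 0, -0.004, 0, -0.008, 0, 0.0],
  [0.0095, 0, -0.003, 0, -0.008, 0, 0.0],
  [0.0095, 0, -0.002, 0, -0.008, 0, 0.0],
  [0.01, 0, -0.0015, 0, -0.008, 0, 0.0],
  [0.01, 0, -0.0005, 0, -0.008, 0, 0.0],
  [0.01, 0, 0.0005, 0, -0.008, 0, 0.0],
  [0.0095, 0, 0.0015, 0, -0.008, 0, 0.0],
  [0.007, 0, 0.002, 0, -0.008, 0, 0.0],
  [0, 0, 0, 0, 0, 0, 0.0],
])

```text
t: 18.62
ee_pos: [0.6681, -0.0143, 0.1827]
eef_rot: [0.999, -0.001, -0.052, -0.001]
force: [-0.7, 6.5, 1.1]
gripper_width: 0.144
grip_force: 30.0
```

Run:
```python
from go import *
show()
```

```text
18.625 [ 0.6681 -0.0143  0.1827] [[0.995, -0.001, -0.103], [-0.001, -1.0, 0.003], [-0.103, -0.003, -0.995]] J [-0.1443  0.4891  1.1955 -0.0121  1.5598  1.4285] F [-0.7074  6.5418  1.0578] [ 1.1776  0.473  -0.1182] w 0.013500953329857155 29.99575585126877
```

Request:
jog_arm([
  [0, 0, 0, 0, 0, 0, 0.03],
  [0, 0, 0, 0, 0, 0, 0.04],
  [0, 0, 0, 0, 0, 0, 0.04],
  [0, 0, 0, 0, 0, 0, 0.04],
  [0, 0, -0.02, 0, 0, 0, 0.04],
  [0, 0, -0.04, 0, 0, 0, 0.04],
  [-0.04, 0, -0.03, 0, 0.06, 0, 0.04],
  [-0.05, 0, -0.01, 0, 0.12, 0, 0.04],
  [-0.05, 0, 0, 0, 0.15, 0, 0.04],
  [-0.05, 0, 0, 0, 0.15, 0, 0.04],
  [0, 0, 0, 0, 0, 0, 0.04],
  [0, 0, 0, 0, 0, 0, 0.04],
])

```text
t: 20.12
ee_pos: [0.4886, -0.0156, 0.2739]
eef_rot: [0.982, -0.001, 0.189, 0.001]
force: [1.3, -0.9, 1.4]
gripper_width: 0.422
grip_force: 0.0
```

Run:
```python
from go import *
from station import imaging
show();Kb=np.array([.6004,-.0151,.074])
d=imaging.get_image("wrist");c=proj(d,[Kb,Kb+.008*N],(p,q));print("knob px",c)
u,v=c[0].astype(int);x0,y0=max(u-60,0),max(v-60,0);print(x0,y0)
np.savez("w4.npz",p=p,q=q,**d)
cv2.imwrite("pics/w4.png",np.hstack([cv2.resize(d["image"],(448,336)),cv2.resize(d["image"][y0:y0+120,x0:x0+120],(336,336),interpolation=2)]))
```

```text
20.125 [ 0.4886 -0.0156  0.2739] [[0.929, -0.003, 0.371], [-0.002, -1.0, -0.002], [0.371, 0.001, -0.929]] J [-0.2852 -0.3333  1.9372  0.1116  1.1737  1.2637] F [ 1.3474 -0.9259  1.3895] [ 0.0587  0.105  -0.0345] w 0.03967343933650149 0.0
knob px [[277.4777 161.2374]
 [277.4693 162.6605]]
217 101
```

View pics/w4.png

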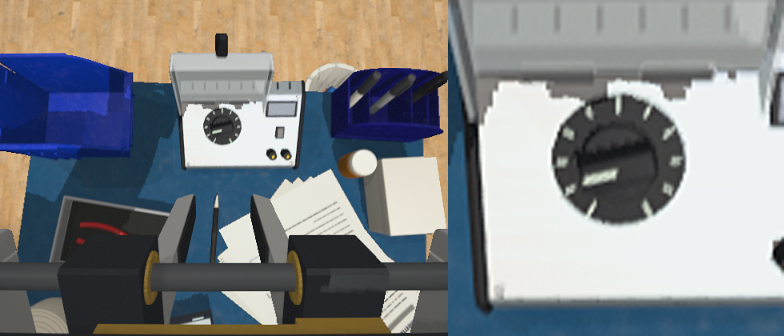

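The wrist view shows the hood standing open (tab near (222, 45) in the left part) and the pliers lying in the tray. In the crop the knob centre is at (619, 157). Its pointer line runs (617, 172)→(585, 183), and the anticlockwise end tick is at (590, 212).

Run:
```python
from go import *
from hood import Hg
d=dict(np.load("w4.npz"));pq=(d["p"],d["q"]);Kb=np.array([.6004,-.0151,.074])
c=lambda X,Y:(217+(X-448)/2.8,101+Y/2.8)
def pl(h,*a): 
    P=onplane(d,[c(*x) for x in a],Kb+(h-.017)*N,N,pq)-Kb;return np.c_[-P[:,1],P@S]
a=pl(.0255,(617,172),(585,183));print("line",a,np.rad2deg(np.arctan2(*(a[1]-a[0])[::-1])),np.rad2deg(np.arctan2(*a[1][::-1])))
t=pl(.0,(590,212),(645,210),(619,103));print("ticks",t,np.rad2deg(np.arctan2(t[:,1],t[:,0])))
print("bar-edge",pl(.025,(578,150),(655,160)))
# refined: pale pixels in the bar
im=d["image"];b=im[101:221,217:337].min(2)
v,u=np.nonzero(b>130);P=onplane(d,np.c_[u+217,v+101],Kb+.0085*N,N,pq)-Kb;w=np.c_[-P[:,1],P@S];m=np.hypot(*w.T)<.0185
e=w[m];mu=e.mean(0);U=np.linalg.svd(e-mu)[2][0];print("pale",m.sum(),mu,np.rad2deg(np.arctan2(U[1],U[0])))
print("hood?",[ (depth(d,[uv],pq)[0]-Hg).round(4) for uv in [(277,52),(277,60),(225,80),(330,80)]])
for ang in (199,):pass
```

```text
line [[-0.0001  0.0004]
 [-0.0143 -0.0045]] -160.93075431039682 -162.5602255623667
ticks [[-0.0131 -0.0247]
 [ 0.0131 -0.0238]
 [ 0.0008  0.0266]] [-118.0171  -61.1871   88.2234]
bar-edge [[-0.0172  0.0101]
 [ 0.0166  0.0056]]
pale 41 [-0.0079 -0.0024] 177.7807216747981
hood? [array([ 0.0243, -0.0001,  0.1056]), array([ 0.0221, -0.0001,  0.0971]), array([0.01  , 0.0478, 0.085 ]), array([ 0.009 , -0.0485,  0.0864])]
```

The hood rests at ≈2.4 rad rather than at its stop. I'll push it fully back with closed fingers on the tab, which also gives room to turn the knob.

Run:
```python
from go import *
plan(p,q,[.615,-.0151,.1895],toolR([1,0,0],[0,0,-1]))
```

```text
[0.0206, -0.0004, 0.0317, 0.0005, -0.0957, -0.0005]
[0.0235, -0.0004, 0.0296, 0.0005, -0.0957, -0.0005]
[0.0262, -0.0004, 0.0272, 0.0005, -0.0957, -0.0005]
[0.0287, -0.0003, 0.0246, 0.0005, -0.0957, -0.0005]
```

Request:
jog_arm([
  [0.0205, 0, 0.032, 0, -0.095, 0, 0.0],
  [0.0235, 0, 0.0295, 0, -0.095, 0, 0.0],
  [0.026, 0, 0.027, 0, -0.095, 0, 0.0],
  [0.029, 0, 0.0245, 0, -0.095, 0, 0.0],
  [0, 0, 0, 0, 0, 0, 0.0],
  [0, 0, 0, 0, 0, 0, 0.0],
  [0.008, 0, 0, 0, 0, 0, 0.0],
  [0.008, 0, 0, 0, 0, 0, 0.0],
  [0.008, 0, 0, 0, 0, 0, 0.0],
  [0.008, 0, 0, 0, 0, 0, 0.0],
  [0.006, 0, 0, 0, 0, 0, 0.0],
  [0.005, 0, 0, 0, 0, 0, 0.0],
  [0.005, 0, 0, 0, 0, 0, 0.0],
  [0, 0, 0, 0, 0, 0, 0.0],
])

```text
t: 21.92
ee_pos: [0.6603, -0.0158, 0.184]
eef_rot: [1.0, -0.001, -0.002, -0.0]
force: [-0.3, -0.6, 0.6]
gripper_width: 0.002
grip_force: 0.0
```

Run:
```python
from go import *
show()
```

```text
21.925 [ 0.6603 -0.0158  0.184 ] [[1.0, -0.002, -0.005], [-0.002, -1.0, 0.001], [-0.005, -0.001, -1.0]] J [-0.1547  0.3963  1.3192 -0.0002  1.4308  1.4181] F [-0.2534 -0.5741  0.6364] [-0.0389 -0.0494 -0.0151] w 0.00019930199319861155 0.0
```

Request:
jog_arm([
  [0.003, 0, -0.004, 0, 0, 0, 0.0],
  [0.004, 0, 0, 0, 0, 0, 0.0],
  [0.003, 0, 0, 0, 0, 0, 0.0],
  [0.002, 0, 0, 0, 0, 0, 0.0],
  [0, 0, 0, 0, 0, 0, 0.0],
  [0, 0, 0, 0, 0, 0, 0.0],
])

```text
t: 22.68
ee_pos: [0.6666, -0.0158, 0.1883]
eef_rot: [1.0, -0.001, -0.009, -0.0]
force: [-14.2, -1.4, 8.0]
gripper_width: 0.005
grip_force: 8.2
```

Run:
```python
from go import *
from hood import Hg
from station import imaging
show()
d=imaging.get_image("top");im=d["image"]
print([(uv,(depth(d,[uv])[0]-Hg).round(4)) for uv in [(235,y) for y in range(128,156,3)]])
```

```text
22.675 [ 0.6666 -0.0158  0.1883] [[1.0, -0.002, -0.017], [-0.002, -1.0, 0.0], [-0.017, -0.0, -1.0]] J [-0.1522  0.4161  1.2831 -0.0022  1.4596  1.4208] F [-14.1888  -1.3721   8.0154] [0.0483 2.7523 0.0133] w 0.0004961840616547784 8.170788427814841
[((235, 128), array([0.019 , 0.017 , 0.0856])), ((235, 131), array([0.0246, 0.0202, 0.047 ])), ((235, 134), array([0.0207, 0.0206, 0.0421])), ((235, 137), array([-0.1007, -0.0165,  0.4878])), ((235, 140), array([-0.1029, -0.0164,  0.4875])), ((235, 143), array([-0.105 , -0.0164,  0.4864])), ((235, 146), array([-0.107 , -0.0163,  0.4853])), ((235, 149), array([-0.1092, -0.0163,  0.485 ])), ((235, 152), array([-0.111 , -0.0161,  0.4829])), ((235, 155), array([-0.1131, -0.0161,  0.4821]))]
```

Stop reached (14 N, wall edge where 2.6 rad puts it). Backing off and going to the knob.

Run:
```python
from go import *
Kb=np.array([.6004,-.0151,.074]);a=np.deg2rad(199)
e=np.array([0,-np.cos(a),0])+np.sin(a)*S;Rk=toolR(e,-N)
b=p+[-.13,0,.03];g=Kb-.019*N;print(g)
plan(b,q,g+.09*N,Rk)
```

```text
[ 0.6093 -0.0151  0.0572]
[0.0027, -0.0001, 0.0068, -0.04, 0.0285, -0.1548]
[0.0025, 0.0001, 0.0068, -0.04, 0.0285, -0.1548]
[0.0023, 0.0002, 0.0069, -0.04, 0.0285, -0.1548]
[0.002, 0.0002, 0.007, -0.04, 0.0285, -0.1548]
[0.0018, 0.0002, 0.007, -0.04, 0.0285, -0.1548]
[0.0016, 0.0002, 0.0071, -0.04, 0.0285, -0.1548]
[0.0013, 0.0001, 0.0071, -0.04, 0.0285, -0.1548]
[0.0011, 0.0, 0.0072, -0.04, 0.0285, -0.1548]
[0.0009, -0.0001, 0.0072, -0.04, 0.0285, -0.1548]
[0.0007, -0.0003, 0.0072, -0.04, 0.0285, -0.1548]
[0.0006, -0.0004, 0.0072, -0.04, 0.0285, -0.1548]
[0.0005, -0.0007, 0.0072, -0.04, 0.0285, -0.1548]
```

Request:
jog_arm([
  [-0.02, 0, 0, 0, 0, 0, 0.0],
  [-0.04, 0, -0.01, 0, 0, 0, 0.0],
  [-0.04, 0, -0.01, 0, 0, 0, 0.03],
  [-0.03, 0, -0.01, 0, 0, 0, 0.03],
  [0.003, 0, 0.007, -0.04, 0.0285, -0.155, 0.03],
  [0.0025, 0, 0.007, -0.04, 0.0285, -0.155, 0.03],
  [0.0025, 0, 0.007, -0.04, 0.0285, -0.155, 0.03],
  [0.002, 0, 0.007, -0.04, 0.0285, -0.155, 0.03],
  [0.002, 0, 0.007, -0.04, 0.0285, -0.155, 0.03],
  [0.0015, 0, 0.007, -0.04, 0.0285, -0.155, 0.03],
  [0.0015, 0, 0.007, -0.04, 0.0285, -0.155, 0.03],
  [0.001, 0, 0.007, -0.04, 0.0285, -0.155, 0.03],
  [0.001, 0, 0.007, -0.04, 0.0285, -0.155, 0.03],
  [0.0005, 0, 0.007, -0.04, 0.0285, -0.155, 0.03],
  [0.0005, -0.0005, 0.007, -0.04, 0.0285, -0.155, 0.03],
  [0.0005, -0.0005, 0.007, -0.04, 0.0285, -0.155, 0.03],
  [0, 0, 0, 0, 0, 0, 0.03],
  [0, 0, 0, 0, 0, 0, 0.03],
])

```text
t: 24.98
ee_pos: [0.5746, -0.0142, 0.139]
eef_rot: [0.563, 0.788, 0.144, 0.202]
force: [-0.2, 0.2, 0.2]
gripper_width: 0.319
grip_force: 0.0
```

Run:
```python
from go import *
show()
Kb=np.array([.6004,-.0151,.074]);a=np.deg2rad(199)
e=np.array([0,-np.cos(a),0])+np.sin(a)*S;Rk=toolR(e,-N)
plan(p,q,Kb-.019*N+.03*N,Rk,step=.03)
```

```text
24.975 [ 0.5746 -0.0142  0.139 ] [[-0.284, 0.829, 0.481], [0.946, 0.325, -0.001], [-0.157, 0.455, -0.876]] J [-0.2492 -0.0512  2.039   0.1905  0.6734 -0.6999] F [-0.203   0.1861  0.2238] [-0.0352  0.0645  0.032 ] w 0.02997008878451583 0.0
[0.001, -0.0042, 0.0292, 0.0063, 0.0025, -0.0004]
[0.0009, -0.004, 0.0293, 0.0063, 0.0025, -0.0004]
```

Request:
jog_arm([
  [0.001, -0.004, 0.029, 0.006, 0.0025, 0, 0.03],
  [0.001, -0.004, 0.029, 0.006, 0.0025, 0, 0.03],
  [0, 0, 0, 0, 0, 0, 0.03],
  [0, 0, 0, 0, 0, 0, 0.03],
])

```text
t: 25.48
ee_pos: [0.5952, -0.0145, 0.0845]
eef_rot: [0.563, 0.79, 0.141, 0.197]
force: [0.8, 0.0, -0.1]
gripper_width: 0.322
grip_force: 0.0
```

Run:
```python
from go import *
from station import imaging
show()
Kb=np.array([.6004,-.0151,.074]);a=np.deg2rad(199)
e=np.array([0,-np.cos(a),0])+np.sin(a)*S;Rk=toolR(e,-N)
plan(p,q,Kb-.019*N,Rk,step=.03)
```

```text
25.475 [ 0.5952 -0.0145  0.0845] [[-0.289, 0.834, 0.471], [0.945, 0.327, 0.001], [-0.153, 0.445, -0.882]] J [-0.2368  0.0924  2.0233  0.2115  0.5579 -0.7233] F [ 0.7796  0.0323 -0.0697] [-0.0232  0.1066 -0.0028] w 0.030281508328962668 0.0
[-0.0002, -0.0003, 0.0154, 0.0007, -0.0002, 0.0008]
[-0.0002, -0.0003, 0.0154, 0.0007, -0.0002, 0.0008]
```

Request:
jog_arm([
  [0, 0, 0.012, 0, 0, 0, 0.03],
  [0, 0, 0.01, 0, 0, 0, 0.03],
  [0, 0, 0.005, 0, 0, 0, 0.03],
  [0, 0, 0.003, 0, 0, 0, 0.03],
  [0, 0, 0, 0, 0, 0, 0.03],
  [0, 0, 0, 0, 0, 0, 0.03],
])

```text
t: 26.22
ee_pos: [0.6087, -0.0147, 0.0571]
eef_rot: [0.563, 0.79, 0.141, 0.197]
force: [0.3, 1.2, 0.3]
gripper_width: 0.321
grip_force: 0.0
```

Run:
```python
from go import *
from station import imaging
show()
Kb=np.array([.6004,-.0151,.074]);print((p-Kb)@N)
```

```text
26.225 [ 0.6087 -0.0147  0.0571] [[-0.289, 0.834, 0.47], [0.945, 0.327, 0.001], [-0.153, 0.444, -0.883]] J [-0.2298  0.1714  2.0057  0.2277  0.4978 -0.7379] F [0.2651 1.199  0.2503] [-0.0222  0.1471  0.0154] w 0.030196716523567285 0.0
-0.018817967276467683
```

In place, no contact. Gripping the bar.

Request:
jog_arm([
  [0, 0, 0, 0, 0, 0, 0.0],
  [0, 0, 0, 0, 0, 0, 0.0],
  [0, 0, 0, 0, 0, 0, 0.0],
  [0, 0, 0, 0, 0, 0, 0.0],
  [0, 0, 0, 0, 0, 0, 0.0],
])

```text
t: 26.85
ee_pos: [0.6084, -0.0148, 0.057]
eef_rot: [0.563, 0.791, 0.14, 0.197]
force: [-3.3, -2.1, 3.4]
gripper_width: 0.137
grip_force: 29.8
```

Request:
jog_arm([
  [0, 0, 0, 0, 0, -0.08, 0.0],
  [0, 0, 0, 0, 0, -0.1, 0.0],
  [0, 0, 0, 0, 0, -0.1, 0.0],
  [0, 0, 0, 0, 0, -0.1, 0.0],
  [0, 0, 0, 0, 0, -0.1, 0.0],
  [0, 0, 0, 0, 0, -0.1, 0.0],
  [0, 0, 0, 0, 0, 0, 0.0],
])

```text
t: 27.72
ee_pos: [0.6085, -0.0147, 0.057]
eef_rot: [0.314, 0.918, 0.079, 0.229]
force: [-4.4, -1.0, 3.5]
gripper_width: 0.133
grip_force: 29.8
```

Run:
```python
from go import *
show();print("tool torque",R.from_quat(q).inv().apply(s["torque"]))
```

```text
27.725 [ 0.6085 -0.0147  0.057 ] [[-0.699, 0.54, 0.469], [0.612, 0.791, 0.001], [-0.371, 0.288, -0.883]] J [-0.2298  0.1713  2.0058  0.2276  0.498  -1.3169] F [-4.4309 -0.9764  3.5492] [-0.181   0.3714 -0.0522] w 0.012483391105235006 29.809009730815887
tool torque [ 0.373   0.181  -0.0386]
```

No stop yet. Continuing in small steps.

Request:
jog_arm([
  [0, 0, 0, 0, 0, -0.06, 0.0],
  [0, 0, 0, 0, 0, -0.06, 0.0],
  [0, 0, 0, 0, 0, -0.04, 0.0],
  [0, 0, 0, 0, 0, -0.03, 0.0],
  [0, 0, 0, 0, 0, 0, 0.0],
])

```text
t: 28.35
ee_pos: [0.6086, -0.0147, 0.0571]
eef_rot: [0.225, 0.944, 0.057, 0.235]
force: [-4.0, -1.5, 4.7]
gripper_width: 0.139
grip_force: 30.0
```

Run:
```python
from go import *
show();print("tool torque",R.from_quat(q).inv().apply(s["torque"]))
```

```text
28.35 [ 0.6086 -0.0147  0.0571] [[-0.788, 0.399, 0.469], [0.452, 0.892, 0.001], [-0.418, 0.213, -0.883]] J [-0.2298  0.1713  2.0057  0.2282  0.498  -1.5066] F [-4.0108 -1.5487  4.6899] [ 0.0715  0.3882 -0.4019] w 0.013047386286607437 29.961538016796112
tool torque [0.2873 0.2891 0.3888]
```

Request:
jog_arm([
  [0, 0, 0, 0, 0, -0.04, 0.0],
  [0, 0, 0, 0, 0, 0, 0.0],
  [0, 0, 0, 0, 0, 0, 0.0],
])

```text
t: 28.72
ee_pos: [0.6086, -0.0146, 0.0571]
eef_rot: [0.207, 0.948, 0.052, 0.236]
force: [-4.7, -0.3, 5.6]
gripper_width: 0.144
grip_force: 31.0
```

Run:
```python
from go import *
show();print("tool torque",R.from_quat(q).inv().apply(s["torque"]));print("turned",np.rad2deg(np.arctan2(.452,.788)))
```

```text
28.725 [ 0.6086 -0.0146  0.0571] [[-0.803, 0.368, 0.469], [0.417, 0.909, 0.001], [-0.426, 0.197, -0.883]] J [-0.2299  0.1713  2.0058  0.2285  0.498  -1.546 ] F [-4.7025 -0.309   5.636 ] [ 0.1773  0.3989 -0.595 ] w 0.013537074868692461 31.018844184000045
tool torque [0.2776 0.3107 0.6091]
turned 29.83875742186201
```

The end stop is felt (0.6 N m, pads starting to twist on the bar). Release and retreat along the normal.

Request:
jog_arm([
  [0, 0, 0, 0, 0, 0, 0.03],
  [0, 0, 0, 0, 0, 0, 0.03],
  [0, 0, 0, 0, 0, 0, 0.03],
  [0, 0, -0.015, 0, 0, 0, 0.03],
  [0, 0, -0.04, 0, 0, 0, 0.03],
  [0, 0, -0.05, 0, 0, 0, 0.03],
  [0, 0, -0.05, 0, 0, 0, 0.03],
  [0, 0, -0.05, 0, 0, 0, 0.03],
  [0, 0, 0, 0, 0, 0, 0.03],
  [0, 0, 0, 0, 0, 0, 0.03],
])

```text
t: 29.98
ee_pos: [0.512, -0.0148, 0.2371]
eef_rot: [0.206, 0.948, 0.052, 0.236]
force: [0.4, -0.4, 0.4]
gripper_width: 0.316
grip_force: 0.0
```

Run:
```python
from go import *
from station import imaging
show();Kb=np.array([.6004,-.0151,.074])
d=imaging.get_image("wrist");c=proj(d,[Kb,Kb-.017*N+.028*(np.cos(np.deg2rad(242))*np.array([0,-1,0])+np.sin(np.deg2rad(242))*S),Kb+.0085*N],(p,q));print(c)
np.savez("w5.npz",p=p,q=q,**d);u,v=c[0].astype(int);x0,y0=max(u-60,0),max(v-60,0);print(x0,y0,((c-[x0,y0])*2.8)+[448,0])
t=imaging.get_image("top")
cv2.imwrite("pics/w5.png",np.hstack([cv2.resize(t["image"],(448,336)),cv2.resize(d["image"][y0:y0+120,x0:x0+120],(336,336),interpolation=2)]))
```

```text
29.975 [ 0.512  -0.0148  0.2371] [[-0.804, 0.366, 0.469], [0.415, 0.91, 0.001], [-0.426, 0.195, -0.883]] J [-0.2949 -0.3245  2.0391  0.1678  0.9643 -1.5018] F [ 0.4122 -0.3992  0.4037] [ 0.0014  0.0792 -0.0006] w 0.029745897910730987 0.0
[[278.7969 191.6151]
 [280.2052 165.7132]
 [278.8111 193.1041]]
218 131 [[618.2314 169.7224]
 [622.1746  97.1971]
 [618.2712 173.8915]]
```

View pics/w5.png

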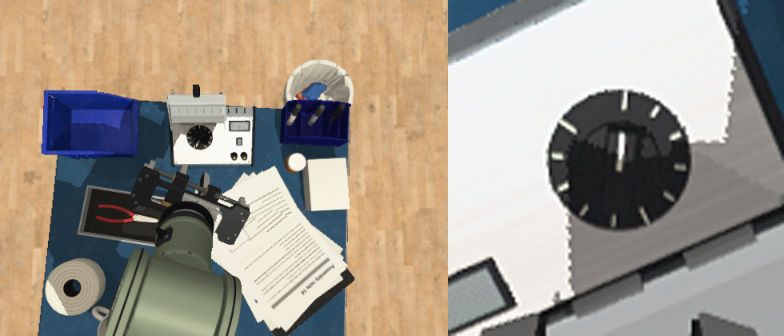

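The last picture shows the pointer line (622, 170)→(622, 135) aimed at the end tick (625, 98). The hood is open, the pliers lie in the tray and the other things are in place.

```bash
python3 -c "
from station import arm;print(arm.hand_in())"
```

```text
the job is handed in; nothing more can be done
None
```

The job is handed in at about 30 s of the 67 s: the pliers lie flat in the tray, the hood is swung back to its stop and stays open, the knob is at its anticlockwise end stop, and the last picture showed no bystanders moved (the pen was hidden by the arm).

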